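# Lock a trolley tow coupler on the bench hitch ball

### The arm

A 7-joint arm with a two-finger parallel gripper is mounted at the origin on the work surface. World frame = base frame: x ahead of the robot, y to its left, z up, the work surface at z = 0. Lengths are in m, angles in degrees, forces in N, time in s.
With the tool pointing down it reaches from about 0.4 to 0.85 m from the base axis. Payload 10.4 kg.
Tool frame: the origin (TCP) lies at the very end of the fingers, on their centre line; the grasp point (between the pads) lies 19 mm behind it; y points along the fingers, x is the direction in which the jaws open and shut, and the axes are right-handed (so a half turn about y gives the same grasp; the last joint's range is limited). The gripper opens to 87 mm and grips with 3 to 60 N. Pads are 19 mm wide; open, the fingers measure 117 mm over their backs; the gripper's body (75 mm by 190 mm) begins 51 mm behind the grasp point.
Start: joints at [-72.857, 19.034, -3.707, 83.658, 1.238, 77.344, -5.071], TCP at [0.198, 0.593, 0.2] pointing down, gripper open.
Joint ranges: [-148.97, 148.97], [-28.65, 121.19], [-84.17, 76.75], [9.2, 138.47], [-72.65, 252.65], [3.7, 117.97], [-149.18, 149.18]. Speed limits (degrees/s): [127.2, 127.2, 159.86, 159.86, 180, 180, 180].

### API

Orientations are given as [roll, pitch, yaw] about the fixed x, y, z axes, in that order (R = Rz(yaw) Ry(pitch) Rx(roll)).
In Python, from cell import robot, cams gives the robot as it stands.
- The arm moves only by the tool apply_moves, never from a script. Its argument "motion" is a list of rows, each an object with "slide": the shift along the tool's x, y, z in m, a list of three; "spin": the turn about the tool's y in rad. A call has 1 to 8 rows; each row shifts and turns the commanded pose from where the row before left it, along the tool's axes as they then stand; what a row does not reach is not made up. A row lasts 1/8 s, in which the tool goes at most 62.5 mm and 10.7 degrees, less where a joint would pass 70% of its speed; a pose out of reach is approached as far as the arm can. A call with a gripper value outside its range is refused whole. "hand" is the opening, from 0 (shut) to 1 (fully open), set as the call begins (left out, the last holds). The fingers move at their own pace and stop on an object; "squeeze" is the grip in N (left out, the last holds). Time passes only in rows, so rows that do not move let the fingers close. It gives the time, the measured TCP pose, the force and the opening at its end, in the units of the state.
- robot.get_state(): the state, without advancing time (a new reading comes with each control period).
- cams.capture(name): name is "scene" or "top"; returns the picture (420x560x3 uint8, blue, green, red); there is no depth.
- cams.camera_model(name): a dict with "mtx" (3x3 intrinsics, pixels), "view" (4x4, takes a point from world to camera coordinates). Camera axes: x right, y down, z forward; pixel columns grow to the right and rows downward; lengths in m; the calibration is good to about 2 mm. A picture is of the moment at which its call begins. camera_model takes no time and is no camera call.
- robot.job_done(): hands the job in, once; it reports no verdict.
Trained networks look in the newest picture that a camera, given by its name, has taken for a name from the list of things; names that differ only in an ending like _2 or _b are one class to them, and where a whole thing is asked for, a point or a joint stands for the part that bears it (a point fixed in the world has none). Each returns a list of dicts, best first, with "p" (0 to 1); they miss things now and then, are a little off and sometimes report something else, mostly with a low value. They report only what shows in the picture. A call takes as long as a camera call.
- cams.masks_of(camera, thing): "pixels" (420x560 bool, what is visible of it) and "position" ([column, row] in pixels, amid what is visible of it).
- cams.mark_of(camera, thing): "position" ([column, row] in pixels: a listed point, or the origin of a listed thing).
The state is a dict: "clock": time; "joint_positions": joint angles; "joint_vel": joint speeds; "tau": joint torques, N m; "eef_pos": TCP position; "eef_rot": TCP orientation; "contact_force": force on the tool from outside, world axes, zero at the start; "moment": the same for the moment, N m; "grip_width": finger opening in m.
Only numpy, scipy, OpenCV 4.12 (cv2) and the standard library are available. Lean on these libraries where they do the work, as an engineer would, in place of code of your own. Each camera call takes 0.05 s, during which the arm holds its last target. There are 200 camera calls.

### The job

Pick up the grey trolley tow coupler and, with its tongue lying toward the long end of the hitch plate and its latch lever still up, lower its socket over the steel ball and push it home until its underside lies flat on the plate; then press the latch lever fully down and leave it there. The ball stands off centre on a disc that may be clamped at any angle, so feel the coupler on and never force it: no more than 50 N all told between coupler, plate and ball, its weight and the spring pins included. Leave everything else on the bench where it is.

Things in the scene. Friction and masses are not known exactly. Their poses are not given: they have to be found in the camera images.
- mount: (mm) rubber-faced steel hitch plate bolted to the table, 235 long (its x) x 156 wide (its y) x 12 thick. Origin: in the underside, below the centre of the round eccentric disc, 75 from the front (+x) edge and 160 from the rear (-x, long) end. A rigid 32 diameter steel ball on a 20 diameter neck stands on the disc, ball centre 24 and ball top 40 above the plate's top
- disc_mid (a point): (mm) centre of the eccentric disc (92 diameter, flush in the plate's top face), 12 above the mount's origin. The ball's axis stands 26 from this point, but in any direction round it: the disc is clamped at an angle that is NOT measured, so look or feel for the ball
- plate_rear (a point): (mm) middle of the plate's rear top edge, 160 behind the disc centre. About the ball: two spring pins stand out to 20 from its axis, toward and away from the disc centre, and bear on the socket's flare, so the coupler's weight does not seat it: about 24 to 18 above home it takes a steady push of about 4 to 15 N to drive the pins in, then it goes down easily
- coupler: (mm) loose grey tow coupler, 0.5 to 0.75 kg, flat underside. Origin: in the underside, on the axis of the ball socket; z up, the tongue points to its -x. Head 84 x 84 and 50 tall, centred on the origin; tongue 44 wide and 28 tall. Seated, the underside lies on the plate: origin 12 above the mount's and about 26 beside it, over the ball
- rib_top (a point): (mm) middle of the top of the steel grip rib, 90 above the coupler's underside. Rib 40 long (coupler's x) x 22 wide (y), 40 tall, standing on the head directly over the socket: take it here
- socket_top (a point): (mm) middle of the socket's roof, 44 above the coupler's underside. Socket: round bore 36 diameter, flared to 44 over the lowest 5, which catches a ball up to about 10 off (it pushes the coupler toward the side where the ball lies); farther off the ball meets the flat rim, and bears up on the coupler on that side
- tongue_end (a point): (mm) middle of the top edge of the tongue's rear end, 122 behind the coupler's origin and 28 above its underside
- lever_pad (a point): (mm) middle of the upper face of the black thumb pad (22 long x 34 wide) near the latch lever's free end. The lever, 26 wide x 7 thick, is hinged 48 behind and 44 above the coupler's origin, the pad 70 from the hinge; raised it slopes up and back over the tongue; fully down it is level, the pad's face 118 behind and 49.5 above the origin
- latch (a joint): angle of the latch lever: 0 raised 40 degrees, 0.70 fully down on its hard stop (level). It stays where it is left, by friction; moving it takes 5 to 8 N on the pad
- tape_roll: (mm) roll of amber packing tape lying flat, 100 diameter, 48 tall, between and beyond the two work places; origin at the middle of its underside; leave it alone
- wrench: (mm) steel open-ended wrench 170 long, lying between the two work places; origin under its middle; leave it alone
- grease_tin: (mm) plain metal tin, 68 diameter, 85 tall, at the left; origin at the middle of its underside; leave it alone
- carton: (mm) closed cardboard carton 130 x 100 x 70, at the right; origin at the middle of its underside; leave it alone
- label_roll: (mm) upright roll of white labels, 76 diameter, 60 tall, far middle; origin at the middle of its underside; leave it alone

How it is judged:
By the outcome, as a careful person would: the job done as asked, in the order asked, and still so for the second after the job is handed in, with the robot touching nothing.
It also fails if it takes over 64 s, if anything falls off the work surface, if the arm or the gripper's body presses on something with over 40 N, if the wrist force passes 120 N, or if a joint passes its speed limit or range.

## Working session

There is one attempt and no reset: what is moved stays moved. The work goes in short steps, Python scripts to look and compute and a tool call to move; the robot and the scene stay as the last step left them, time stands still between calls to the robot, and variables do not carry over. Pictures are saved under pics/ and viewed, about 8 in all and at most 12, crops included, and the job is handed in when it is done.

Besides the shell and the picture viewer there is one more tool, called after "Request:" by a JSON object that holds its "api" and its "payload", one argument or row to a line. apply_moves: Moves the arm, as the interface text tells. Its arguments: {"type":"object","properties":{"motion":{"type":"array"},"hand":{"type":"number"},"squeeze":{"type":"number"}},"required":["motion"]}

```bash
ls; mkdir -p pics; cat > h.py <<'E'
import numpy as np, cv2
from cell import robot, cams
M={n:cams.camera_model(n) for n in("scene","top")}
def ray(n,px):
    K=np.array(M[n]["mtx"]);T=np.array(M[n]["view"]);R=T[:3,:3]
    return -R.T@T[:3,3], R.T@np.linalg.solve(K,[px[0],px[1],1.])
def atz(n,px,z):
    o,d=ray(n,px); return o+d*(z-o[2])/d[2]
def proj(n,p):
    K=np.array(M[n]["mtx"]);T=np.array(M[n]["view"]);q=K@(T[:3,:3]@np.array(p)+T[:3,3]);return q[:2]/q[2]
def tri(a,b):
    A=np.zeros((3,3));c=np.zeros(3)
    for n,px in(("scene",a),("top",b)):
        o,d=ray(n,px);d=d/np.linalg.norm(d);P=np.eye(3)-np.outer(d,d);A+=P;c+=P@o
    return np.linalg.solve(A,c)
E
python3 - <<'E'
from h import *
np.set_printoptions(precision=4,suppress=True)
for n in M:
    cv2.imwrite(f"pics/{n}0.png",cams.capture(n)); print(n,ray(n,(280,210)))
for t in["disc_mid","plate_rear","rib_top","tongue_end","lever_pad","coupler","mount"]:
    r={n:cams.mark_of(n,t) for n in M}
    print(t,{n:[(np.round(x["position"],1).tolist(),round(x["p"],2)) for x in r[n][:2]] for n in r}, tri(r["scene"][0]["position"],r["top"][0]["position"]) if all(r.values()) else "")
print(robot.get_state())
E
```

```text
pics
scene (array([1.4427, 0.0226, 1.196 ]), array([-0.642 , -0.0201, -0.7666]))
top (array([ 0.5138, -0.0081,  1.2739]), array([ 0.0408,  0.0021, -0.9992]))
disc_mid {'scene': [([195.1, 240.4], 0.81)], 'top': [([370.2, 204.2], 0.57)]} [ 0.5761 -0.2456  0.0228]
plate_rear {'scene': [([209.3, 197.1], 0.83), ([195.1, 241.4], 0.7)], 'top': [([353.3, 262.6], 0.93)]} [ 0.4187 -0.2099  0.024 ]
rib_top {'scene': [([345.1, 239.6], 0.64)], 'top': [([212.6, 194.3], 0.85)]} [0.6065 0.1683 0.0834]
tongue_end {'scene': [([347.8, 214.3], 0.85)], 'top': [([210.8, 239.7], 0.88), ([212.8, 196.9], 0.47)]} [0.4876 0.1827 0.0438]
lever_pad {'scene': [([349.8, 207.2], 0.57)], 'top': [([205.7, 235.7], 0.65)]} [0.4992 0.186  0.0889]
coupler {'scene': [([338.2, 253.5], 0.83)], 'top': [([215.0, 200.2], 0.8)]} [0.5962 0.1651 0.007 ]
mount {'scene': [([190.2, 245.6], 0.97)], 'top': [([371.3, 204.7], 0.55), ([215.5, 198.1], 0.23)]} [ 0.5761 -0.2581 -0.0029]
{'clock': 0.8, 'joint_positions': array([-72.8577,  19.0323,  -3.707 ,  83.6575,   1.2369,  77.3411,
        -5.0716]), 'joint_vel': array([-0.1341,  0.0088, -0.0167, -0.0136, -0.0763,  0.0136,  0.0386]), 'tau': array([ -0.0017, -62.2998,   0.0237, -39.0094,  -0.0611,   0.0319,
         0.0001]), 'eef_pos': array([0.1977, 0.593 , 0.2003]), 'eef_rot': array([-89.998 ,  -0.0087,  71.562 ]), 'contact_force': array([0.0027, 0.3767, 0.3295]), 'moment': array([ 0.0094,  0.0253, -0.0383]), 'grip_width': 0.08706371626054121}
```

```bash
python3 -c "
import cv2
a=cv2.imread('pics/scene0.png');b=cv2.imread('pics/top0.png')
cv2.imwrite('pics/s1.png',cv2.resize(a[150:320,120:420],None,fx=2.6,fy=2.6,interpolation=2));cv2.imwrite('pics/t1.png',cv2.resize(b[130:290,150:450],None,fx=2.6,fy=2.6,interpolation=2))"
```

```text
(no output)
```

View pics/s1.png

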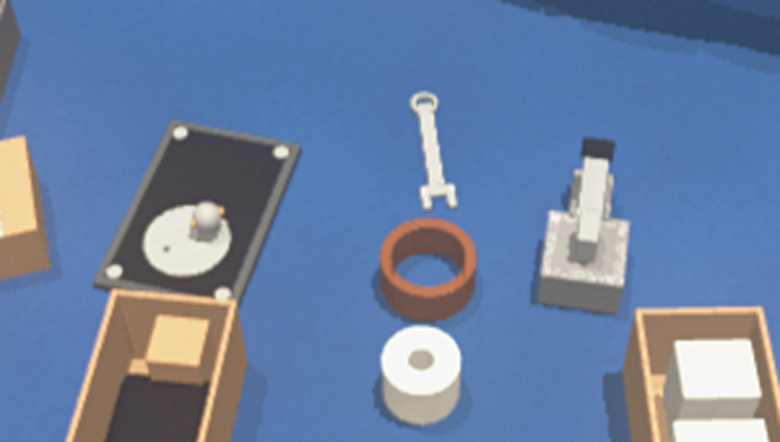

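View pics/t1.png

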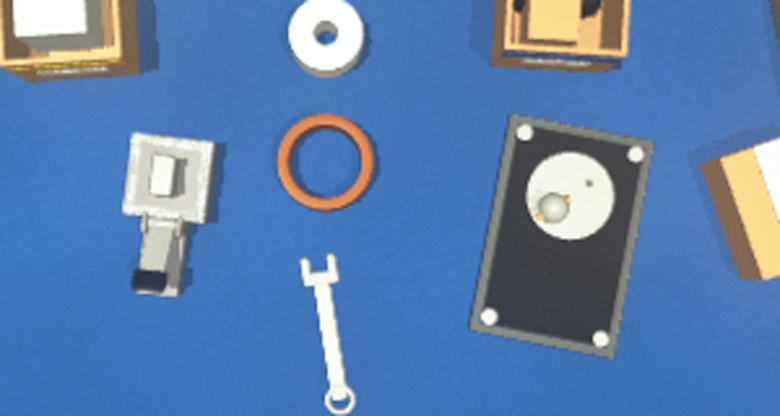

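The pictures show the coupler at left in the top view (head around px (215,199), lever raised toward the base) and the mount at right. The ball is visible near top px (363,210) and scene px (199,232), off the disc centre toward the rear and left.

```bash
python3 - <<'E'
from h import *
np.set_printoptions(precision=4,suppress=True)
c=lambda n,x,y:(x/2.6+(120 if n=="scene" else 150)-.3,y/2.6+(150 if n=="scene" else 130)-.3)
def rep(lbl,n,pts,z):
    P=np.array([atz(n,c(n,*p),z)[:2] for p in pts]);e=P-np.roll(P,-1,0)
    print(lbl,n,P.tolist() if 0 else P.round(4).tolist(),"mean",P.mean(0),"len",np.linalg.norm(e,axis=1),"ang",np.degrees(np.arctan2(e[:,1],e[:,0])))
rep("plate","top",[(513,115),(652,142),(612,357),(470,328)],.012)
rep("plate","scene",[(97,284),(235,303),(300,148),(172,122)],.012)
rep("head","top",[(132,132),(216,142),(207,224),(123,213)],.05)
rep("rib","top",[(153,153),(175,155),(172,196),(150,194)],.09)
rep("pad","top",[(135,270),(168,272),(165,291),(132,289)],.09)
print("ball",tri(c("scene",206,214),c("top",553,207)),"disc",atz("top",c("top",570,196),.012),atz("scene",c("scene",187,240),.012))
print("balltop@36",atz("top",c("top",553,207),.036),atz("scene",c("scene",207,217),.036))
# masks
cams.capture("top");cams.capture("scene")
for t in["coupler","mount","rib_top","tape_roll","wrench","carton","label_roll","grease_tin"]:
    r=cams.masks_of("top",t)
    if r: 
        m=r[0]["pixels"].astype(np.uint8);k=cv2.minAreaRect(cv2.findNonZero(m));print(t,r[0]["p"],k,atz("top",r[0]["position"],.03))
for n in M: print([ (n,x["position"],x["p"]) for x in cams.mark_of(n,"socket_top")])
E
```

```text
plate top [[0.6619, -0.1926], [0.6305, -0.3396], [0.4039, -0.2908], [0.4369, -0.1418]] mean [ 0.5333 -0.2412] len [0.1503 0.2318 0.1526 0.2307] ang [  77.9352  -12.1469 -102.513   167.28  ]
plate scene [[0.6344, -0.3358], [0.6536, -0.1895], [0.4423, -0.1404], [0.4081, -0.2902]] mean [ 0.5346 -0.239 ] len [0.1475 0.2169 0.1536 0.2309] ang [-97.4642 -13.0846  77.1072 168.5952]
head top [[0.6468, 0.2064], [0.6349, 0.1199], [0.5505, 0.1302], [0.5633, 0.2165]] mean [0.5989 0.1683] len [0.0874 0.0851 0.0872 0.0841] ang [ 82.1843  -6.9825 -98.461  173.1206]
rib top [[0.6211, 0.1787], [0.6187, 0.1568], [0.5778, 0.1602], [0.5802, 0.1821]] mean [0.5994 0.1694] len [0.022 0.041 0.022 0.041] ang [ 83.7864  -4.8235 -96.2033 175.2236]
pad top [[0.5049, 0.1978], [0.5023, 0.165], [0.4835, 0.1682], [0.4861, 0.2009]] mean [0.4942 0.183 ] len [0.0328 0.019  0.0328 0.019 ] ang [ 85.5373  -9.6294 -94.4591 170.44  ]
ball [ 0.5621 -0.2275  0.0419] disc [ 0.5746 -0.251   0.012 ] [ 0.5748 -0.25    0.012 ]
balltop@36 [ 0.5623 -0.2284  0.036 ] [ 0.5615 -0.2275  0.036 ]
coupler 0.94 ((213.19232177734375, 212.96
[... 375 characters left out ...]
e_roll 0.78 ((274.2500305175781, 191.75001525878906), (36.76955032348633, 36.06244659423828), 45.0) [0.6349 0.0374 0.03  ]
wrench 0.89 ((275.5675964355469, 257.4054260253906), (59.18363571166992, 14.467110633850098), 80.53767395019531) [0.4555 0.0013 0.03  ]
carton 0.81 ((448.50006103515625, 209.0), (50.28021240234375, 45.853023529052734), 71.56504821777344) [ 0.5624 -0.4694  0.03  ]
label_roll 0.88 ((274.5, 144.0), (30.0, 27.0), 90.0) [0.7558 0.0087 0.03  ]
grease_tin 0.77 ((96.5, 223.5), (25.0, 35.0), 90.0) [0.5377 0.494  0.03  ]
[('scene', [342.4, 245.1], 0.89), ('scene', [117.6, 238.8], 0.29), ('scene', [192.1, 245.7], 0.16)]
[('top', [272.7, 256.7], 0.62), ('top', [212.3, 200.2], 0.55)]
```

Request:
{"api": "apply_moves", "payload": {
  "motion": [
    {"slide": [0, 0, 0], "spin": -0.1},
    {"slide": [0, 0, 0], "spin": -0.1},
    {"slide": [-0.03, 0, -0.0375], "spin": 0},
    {"slide": [-0.03, 0, -0.0375], "spin": 0},
    {"slide": [-0.03, 0, -0.0375], "spin": 0},
    {"slide": [-0.03, 0, -0.0375], "spin": 0},
    {"slide": [-0.03, 0, -0.0375], "spin": 0},
    {"slide": [-0.03, 0, -0.0375], "spin": 0}
  ],
  "hand": 1,
  "squeeze": 40
}}

```text
clock: 2.4
eef_pos: [0.4001, 0.3857, 0.2005]
eef_rot: [-90.0, -0.0, 83.0]
contact_force: [0.4, 0.1, 0.2]
grip_width: 0.0872
```

Request:
{"api": "apply_moves", "payload": {
  "motion": [
    {"slide": [-0.032, 0, -0.0373], "spin": 0},
    {"slide": [-0.032, 0, -0.0373], "spin": 0},
    {"slide": [-0.032, 0, -0.0373], "spin": 0},
    {"slide": [-0.032, 0, -0.0373], "spin": 0},
    {"slide": [-0.032, 0, -0.0373], "spin": 0},
    {"slide": [-0.031, 0, -0.0375], "spin": 0},
    {"slide": [0, 0.03, 0], "spin": 0},
    {"slide": [0, 0.03, 0], "spin": 0}
  ]
}}

```text
clock: 3.4
eef_pos: [0.5988, 0.1695, 0.1396]
eef_rot: [-90.0, -0.0, 82.9]
contact_force: [-0.4, 0.9, -1.0]
grip_width: 0.0869
```

```bash
python3 - <<'E'
from h import *
s=robot.get_state();print(s["clock"],s["eef_pos"],s["eef_rot"])
a=cams.capture("top");b=cams.capture("scene")
A=cv2.resize(a[160:260,170:260],None,fx=5,fy=5,interpolation=2)[:500,:390];B=cv2.resize(b[180:280,300:380],None,fx=5,fy=5,interpolation=2)
cv2.imwrite("pics/g1.png",np.hstack([A,B]))
E
```

```text
3.4 [0.59879861 0.16952973 0.13958265] [-9.00350965e+01 -2.08954066e-02  8.29486398e+01]
```

View pics/g1.png

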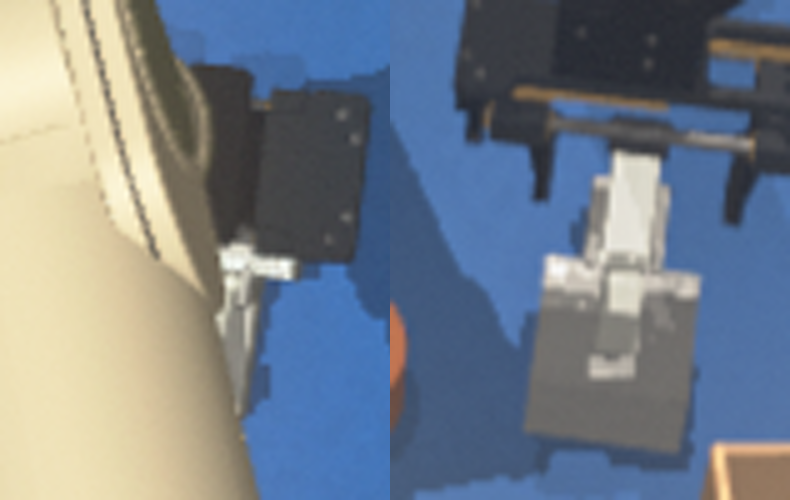

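Request:
{"api": "apply_moves", "payload": {
  "motion": [
    {"slide": [0, 0.03, 0], "spin": 0},
    {"slide": [0, 0.03, 0], "spin": 0},
    {"slide": [0, 0.014, 0], "spin": 0},
    {"slide": [0, 0.007, 0], "spin": 0},
    {"slide": [0, 0, 0], "spin": 0}
  ]
}}

```text
clock: 4.12
eef_pos: [0.5986, 0.1704, 0.06]
eef_rot: [-90.0, -0.0, 83.0]
contact_force: [-0.6, -0.3, 0.3]
grip_width: 0.087
```

Request:
{"api": "apply_moves", "payload": {
  "motion": [
    {"slide": [0, 0, 0], "spin": 0},
    {"slide": [0, 0, 0], "spin": 0},
    {"slide": [0, 0, 0], "spin": 0},
    {"slide": [0, 0, 0], "spin": 0},
    {"slide": [0, 0, 0], "spin": 0},
    {"slide": [0, 0, 0], "spin": 0}
  ],
  "hand": 0,
  "squeeze": 55
}}

```text
clock: 4.88
eef_pos: [0.5982, 0.1701, 0.0592]
eef_rot: [-90.0, -0.0, 83.0]
contact_force: [0.0, 1.0, -0.7]
grip_width: 0.035
```

Request:
{"api": "apply_moves", "payload": {
  "motion": [
    {"slide": [0, 0, 0], "spin": 0},
    {"slide": [0, 0, 0], "spin": 0},
    {"slide": [0, 0, 0], "spin": 0},
    {"slide": [0, 0, 0], "spin": 0}
  ]
}}

```text
clock: 5.38
eef_pos: [0.5983, 0.1698, 0.0592]
eef_rot: [-90.0, 0.0, 83.0]
contact_force: [0.1, -1.3, -0.7]
grip_width: 0.0213
```

Request:
{"api": "apply_moves", "payload": {
  "motion": [
    {"slide": [0, -0.01, 0], "spin": 0},
    {"slide": [0, -0.02, 0], "spin": 0},
    {"slide": [0, -0.03, 0], "spin": 0},
    {"slide": [0, -0.04, 0], "spin": 0},
    {"slide": [0, -0.04, 0], "spin": 0},
    {"slide": [0, -0.02, 0], "spin": 0},
    {"slide": [0, 0, 0], "spin": 0}
  ]
}}

```text
clock: 6.25
eef_pos: [0.5992, 0.1705, 0.2221]
eef_rot: [-90.2, -0.1, 83.0]
contact_force: [-0.0, -0.4, -5.5]
grip_width: 0.021
```

Request:
{"api": "apply_moves", "payload": {
  "motion": [
    {"slide": [0, 0, 0], "spin": 0.048},
    {"slide": [0, 0, 0], "spin": 0.048},
    {"slide": [-0.027, 0, -0.005], "spin": 0},
    {"slide": [-0.04, 0, -0.005], "spin": 0},
    {"slide": [-0.04, 0, -0.005], "spin": 0},
    {"slide": [-0.04, 0, -0.005], "spin": 0},
    {"slide": [-0.04, 0, -0.005], "spin": 0},
    {"slide": [-0.04, 0, -0.005], "spin": 0}
  ]
}}

```text
clock: 7.25
eef_pos: [0.5776, -0.0591, 0.2183]
eef_rot: [-89.9, 0.0, 77.5]
contact_force: [0.2, 0.1, -4.9]
grip_width: 0.0213
```

Request:
{"api": "apply_moves", "payload": {
  "motion": [
    {"slide": [-0.04, 0, -0.005], "spin": 0},
    {"slide": [-0.04, 0, -0.005], "spin": 0},
    {"slide": [-0.04, 0, -0.005], "spin": 0},
    {"slide": [-0.03, 0, -0.003], "spin": 0},
    {"slide": [-0.02, 0, -0.002], "spin": 0},
    {"slide": [0, 0, 0], "spin": 0},
    {"slide": [0, 0, 0], "spin": 0}
  ]
}}

```text
clock: 8.12
eef_pos: [0.5613, -0.227, 0.2186]
eef_rot: [-89.9, -0.1, 77.6]
contact_force: [-0.4, 0.3, -5.1]
grip_width: 0.0214
```

```bash
python3 - <<'E'
from h import *
s=robot.get_state();print(s["clock"],s["eef_pos"],s["eef_rot"],s["contact_force"],s["moment"])
a=cams.capture("top");b=cams.capture("scene")
for n in M:
  for t in("rib_top","tongue_end","lever_pad"): print(n,t,[(x["position"],round(x["p"],2)) for x in cams.mark_of(n,t)[:2]])
A=cv2.resize(a[150:280,310:420],None,fx=3.5,fy=3.5,interpolation=2);B=cv2.resize(b[160:290,140:250],None,fx=3.5,fy=3.5,interpolation=2)
cv2.imwrite("pics/g2.png",np.hstack([A,B]))
E
```

```text
8.125 [ 0.56132011 -0.22701844  0.21857691] [-8.99423631e+01 -5.05467176e-02  7.75776774e+01] [-0.44093113  0.32332877 -5.14780233] [ 0.07881872 -0.04331593 -0.05681663]
scene rib_top [([187.0, 180.9], 0.7)]
scene tongue_end [([211.2, 163.8], 0.95)]
scene lever_pad [([204.6, 156.4], 0.5)]
top rib_top [([378.5, 201.1], 0.96), ([361.7, 255.8], 0.18)]
top tongue_end [([362.1, 254.8], 0.95), ([375.8, 202.6], 0.52)]
top lever_pad []
```

View pics/g2.png

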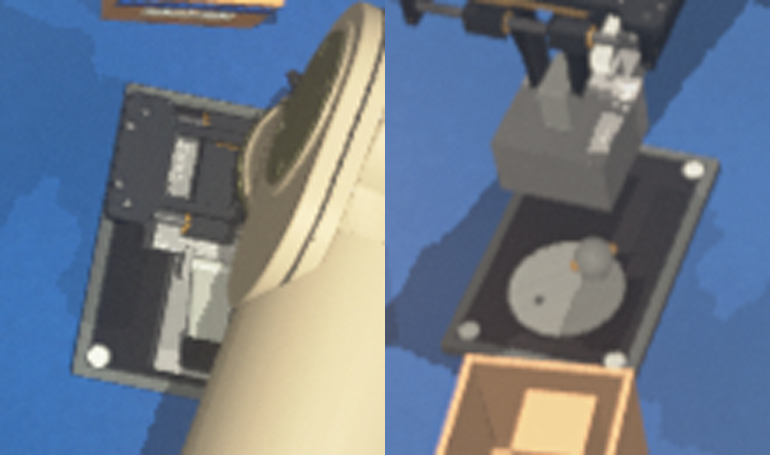

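Request:
{"api": "apply_moves", "payload": {
  "motion": [
    {"slide": [0, 0.02, 0], "spin": 0},
    {"slide": [0, 0.03, 0], "spin": 0},
    {"slide": [0, 0.025, 0], "spin": 0},
    {"slide": [-0.0006, 0.015, -0.001], "spin": 0},
    {"slide": [0, 0.008, 0], "spin": 0},
    {"slide": [0, 0, 0], "spin": 0},
    {"slide": [0, 0, 0], "spin": 0}
  ]
}}

```text
clock: 9.4
eef_pos: [0.5627, -0.2293, 0.1221]
eef_rot: [-90.1, -0.0, 77.5]
contact_force: [0.4, -0.9, -4.9]
grip_width: 0.0212
```

```bash
python3 - <<'E'
from h import *
p=atz("top",(362.1,254.8),.187);q=atz("scene",(211.2,163.8),.187);e=np.array([.5613,-.227])+.122*np.array([-np.cos(np.radians(-12.4)),-np.sin(np.radians(-12.4))]);print(p,q,e,"rib",atz("top",(378.5,201.1),.249))
E
```

```text
[ 0.44878414 -0.19806433  0.187     ] [ 0.44222571 -0.19302021  0.187     ] [ 0.44214598 -0.20080229] rib [ 0.57174488 -0.22701245  0.249     ]
```

Request:
{"api": "apply_moves", "payload": {
  "motion": [
    {"slide": [0, 0.003, 0], "spin": 0},
    {"slide": [0, 0.003, 0], "spin": 0},
    {"slide": [0, 0.003, 0], "spin": 0},
    {"slide": [0, 0.003, 0], "spin": 0},
    {"slide": [0, 0.003, 0], "spin": 0},
    {"slide": [0, 0, 0], "spin": 0}
  ]
}}

```text
clock: 10.15
eef_pos: [0.5619, -0.229, 0.1059]
eef_rot: [-90.0, -0.0, 77.5]
contact_force: [-0.2, -0.1, -5.8]
grip_width: 0.021
```

Request:
{"api": "apply_moves", "payload": {
  "motion": [
    {"slide": [0, 0.002, 0], "spin": 0},
    {"slide": [0, 0.002, 0], "spin": 0},
    {"slide": [0, 0, 0], "spin": 0}
  ]
}}

```text
clock: 10.52
eef_pos: [0.562, -0.229, 0.102]
eef_rot: [-90.0, -0.0, 77.5]
contact_force: [0.1, -0.4, -5.5]
grip_width: 0.0208
```

Request:
{"api": "apply_moves", "payload": {
  "motion": [
    {"slide": [0, 0.002, 0], "spin": 0},
    {"slide": [0, 0.002, 0], "spin": 0},
    {"slide": [0, 0.002, 0], "spin": 0},
    {"slide": [0, 0, 0], "spin": 0}
  ]
}}

```text
clock: 11.02
eef_pos: [0.562, -0.229, 0.096]
eef_rot: [-90.0, -0.0, 77.5]
contact_force: [0.1, 0.1, -5.6]
grip_width: 0.0215
```

Request:
{"api": "apply_moves", "payload": {
  "motion": [
    {"slide": [0, 0.002, 0], "spin": 0},
    {"slide": [0, 0.002, 0], "spin": 0},
    {"slide": [0, 0, 0], "spin": 0}
  ]
}}

```text
clock: 11.4
eef_pos: [0.5622, -0.2291, 0.0923]
eef_rot: [-90.0, -0.0, 77.5]
contact_force: [-0.2, 1.1, -1.6]
grip_width: 0.0211
```

Pins are engaging, with about 4 N of push.

Request:
{"api": "apply_moves", "payload": {
  "motion": [
    {"slide": [0, 0.001, 0], "spin": 0},
    {"slide": [0, 0.001, 0], "spin": 0},
    {"slide": [0, 0, 0], "spin": 0}
  ]
}}

```text
clock: 11.78
eef_pos: [0.5619, -0.229, 0.0898]
eef_rot: [-90.0, -0.0, 77.5]
contact_force: [0.0, 1.1, -2.9]
grip_width: 0.0213
```

Request:
{"api": "apply_moves", "payload": {
  "motion": [
    {"slide": [0, 0.001, 0], "spin": 0},
    {"slide": [0, 0.001, 0], "spin": 0},
    {"slide": [0, 0, 0], "spin": 0}
  ]
}}

```text
clock: 12.15
eef_pos: [0.5619, -0.229, 0.0879]
eef_rot: [-90.0, -0.0, 77.5]
contact_force: [-0.6, 0.5, -4.4]
grip_width: 0.0209
```

Request:
{"api": "apply_moves", "payload": {
  "motion": [
    {"slide": [0, 0.002, 0], "spin": 0},
    {"slide": [0, 0.002, 0], "spin": 0},
    {"slide": [0, 0.002, 0], "spin": 0},
    {"slide": [0, 0, 0], "spin": 0}
  ]
}}

```text
clock: 12.65
eef_pos: [0.5619, -0.2289, 0.0817]
eef_rot: [-90.0, -0.0, 77.5]
contact_force: [-0.7, 0.5, -5.6]
grip_width: 0.0215
```

Request:
{"api": "apply_moves", "payload": {
  "motion": [
    {"slide": [0, 0.002, 0], "spin": 0},
    {"slide": [0, 0.002, 0], "spin": 0},
    {"slide": [0, 0.002, 0], "spin": 0},
    {"slide": [0, 0, 0], "spin": 0}
  ]
}}

```text
clock: 13.15
eef_pos: [0.5619, -0.2289, 0.0757]
eef_rot: [-90.0, -0.0, 77.5]
contact_force: [-0.3, 1.9, -6.1]
grip_width: 0.0212
```

Request:
{"api": "apply_moves", "payload": {
  "motion": [
    {"slide": [0, 0.001, 0], "spin": 0},
    {"slide": [0, 0.001, 0], "spin": 0},
    {"slide": [0, 0, 0], "spin": 0}
  ]
}}

```text
clock: 13.52
eef_pos: [0.5621, -0.229, 0.0741]
eef_rot: [-90.0, -0.0, 77.5]
contact_force: [-0.3, 0.4, -4.2]
grip_width: 0.0212
```

Request:
{"api": "apply_moves", "payload": {
  "motion": [
    {"slide": [0, 0.001, 0], "spin": 0},
    {"slide": [0, 0.001, 0], "spin": 0},
    {"slide": [0, 0, 0], "spin": 0}
  ]
}}

```text
clock: 13.9
eef_pos: [0.562, -0.229, 0.072]
eef_rot: [-90.0, -0.0, 77.5]
contact_force: [-0.4, 0.6, -3.2]
grip_width: 0.0212
```

Request:
{"api": "apply_moves", "payload": {
  "motion": [
    {"slide": [0, 0.0005, 0], "spin": 0},
    {"slide": [0, 0.0005, 0], "spin": 0},
    {"slide": [0, 0, 0], "spin": 0}
  ]
}}

```text
clock: 14.28
eef_pos: [0.5622, -0.2291, 0.0712]
eef_rot: [-90.0, -0.0, 77.5]
contact_force: [-0.2, 0.7, -3.3]
grip_width: 0.0213
```

Request:
{"api": "apply_moves", "payload": {
  "motion": [
    {"slide": [0, 0.0005, 0], "spin": 0},
    {"slide": [0, 0.0005, 0], "spin": 0},
    {"slide": [0, 0, 0], "spin": 0}
  ]
}}

```text
clock: 14.65
eef_pos: [0.5622, -0.2292, 0.071]
eef_rot: [-90.0, -0.0, 77.5]
contact_force: [-3.6, 1.4, 7.2]
grip_width: 0.0213
```

Request:
{"api": "apply_moves", "payload": {
  "motion": [
    {"slide": [0, 0.0005, 0], "spin": 0},
    {"slide": [0, 0.0005, 0], "spin": 0},
    {"slide": [0, 0, 0], "spin": 0}
  ]
}}

```text
clock: 15.02
eef_pos: [0.5623, -0.2292, 0.071]
eef_rot: [-90.0, -0.0, 77.5]
contact_force: [-8.6, 4.5, 14.9]
grip_width: 0.0208
```

Request:
{"api": "apply_moves", "payload": {
  "motion": [
    {"slide": [0, -0.001, 0], "spin": 0},
    {"slide": [0, -0.0005, 0], "spin": 0},
    {"slide": [0, 0, 0], "spin": 0}
  ]
}}

```text
clock: 15.4
eef_pos: [0.5622, -0.2292, 0.071]
eef_rot: [-90.0, -0.0, 77.5]
contact_force: [-2.6, 1.2, 5.8]
grip_width: 0.0211
```

Request:
{"api": "apply_moves", "payload": {
  "motion": [
    {"slide": [0, 0, 0], "spin": 0},
    {"slide": [0, 0, 0], "spin": 0},
    {"slide": [0, 0, 0], "spin": 0},
    {"slide": [0, 0, 0], "spin": 0},
    {"slide": [0, 0, 0], "spin": 0}
  ],
  "hand": 1
}}

```text
clock: 16.02
eef_pos: [0.5621, -0.2291, 0.0707]
eef_rot: [-90.0, -0.0, 77.5]
contact_force: [-0.6, -0.2, 0.7]
grip_width: 0.0637
```

Request:
{"api": "apply_moves", "payload": {
  "motion": [
    {"slide": [0, -0.01, 0], "spin": 0},
    {"slide": [0, -0.03, 0], "spin": 0},
    {"slide": [0, -0.035, 0], "spin": 0},
    {"slide": [0, -0.035, 0], "spin": 0},
    {"slide": [0, 0, 0], "spin": 0}
  ]
}}

```text
clock: 16.65
eef_pos: [0.5637, -0.2299, 0.1844]
eef_rot: [-90.3, -0.0, 77.5]
contact_force: [0.1, -0.3, -0.4]
grip_width: 0.0869
```

Request:
{"api": "apply_moves", "payload": {
  "motion": [
    {"slide": [0, 0, 0.029], "spin": 0},
    {"slide": [0, 0, 0.03], "spin": 0},
    {"slide": [0, 0, 0.03], "spin": 0},
    {"slide": [0, 0, 0], "spin": 0},
    {"slide": [0, 0, 0], "spin": 0},
    {"slide": [0, 0, 0], "spin": 0},
    {"slide": [0, 0, 0], "spin": 0}
  ],
  "hand": 0
}}

```text
clock: 17.52
eef_pos: [0.4755, -0.2099, 0.1805]
eef_rot: [-90.0, 0.0, 77.5]
contact_force: [-0.7, 0.3, -0.9]
grip_width: 0.0254
```

```bash
python3 - <<'E'
from h import *
s=robot.get_state();print(s["clock"],s["eef_pos"],s["contact_force"],s["grip_width"])
a=cams.capture("top");b=cams.capture("scene")
for n in M:
  for t in("rib_top","tongue_end","lever_pad"): print(n,t,[(x["position"],round(x["p"],2)) for x in cams.mark_of(n,t)[:2]])
yaw=np.radians(-12.5);o=np.array([.562,-.229,.012]);R=np.array([[np.cos(yaw),-np.sin(yaw),0],[np.sin(yaw),np.cos(yaw),0],[0,0,1]])
for l,p in dict(rib=(0,0,.09),tongue=(-.122,0,.028),pad=(-.098,0,.093)).items(): print(l,o+R@p,proj("scene",o+R@p),proj("top",o+R@p))
A=cv2.resize(a[150:280,310:420],None,fx=3.5,fy=3.5,interpolation=2);B=cv2.resize(b[160:290,140:250],None,fx=3.5,fy=3.5,interpolation=2)
cv2.imwrite("pics/g3.png",np.hstack([A,B]))
E
```

```text
17.525 [ 0.47554594 -0.20991784  0.18045678] [-0.73817736  0.30175779 -0.86478278] 0.025379863621993952
scene rib_top [([193.3, 223.4], 0.66)]
scene tongue_end [([205.8, 191.4], 0.6), ([215.5, 200.5], 0.59)]
scene lever_pad [([210.1, 193.5], 0.64)]
top rib_top [([367.9, 204.4], 0.78), ([361.1, 208.6], 0.53)]
top tongue_end [([353.2, 253.7], 0.86), ([277.4, 256.9], 0.31)]
top lever_pad [([276.3, 189.9], 0.71)]
rib [ 0.562 -0.229  0.102] [195.7920621  218.19946243] [367.20410305 208.33760802]
tongue [ 0.44289189 -0.20259437  0.04      ] [212.97656444 199.97709513] [354.18839923 253.8519861 ]
pad [ 0.46632299 -0.20778892  0.105     ] [207.86355708 190.89076439] [360.06483021 245.98224062]
```

View pics/g3.png

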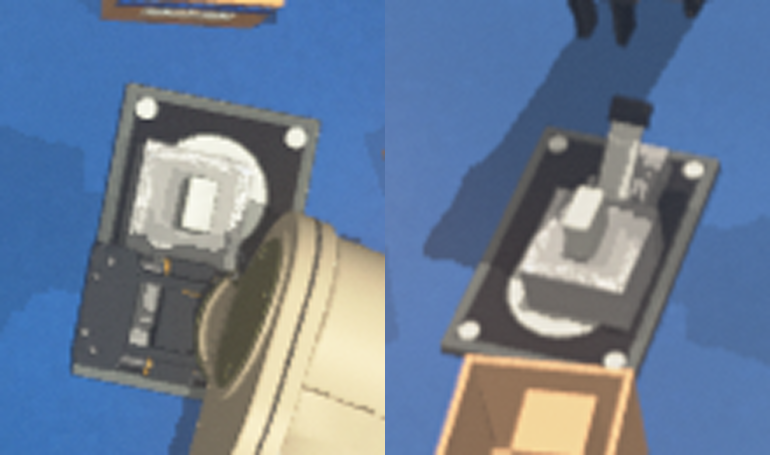

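Request:
{"api": "apply_moves", "payload": {
  "motion": [
    {"slide": [0, 0.02, 0], "spin": 0},
    {"slide": [0, 0.03, 0], "spin": 0},
    {"slide": [0, 0.015, 0], "spin": 0},
    {"slide": [0, 0, 0], "spin": 0},
    {"slide": [0, 0, 0], "spin": 0}
  ]
}}

```text
clock: 18.55
eef_pos: [0.4758, -0.2101, 0.1167]
eef_rot: [-90.1, 0.0, 77.5]
contact_force: [0.3, -0.2, 0.3]
grip_width: 0.0006
```

Request:
{"api": "apply_moves", "payload": {
  "motion": [
    {"slide": [0, 0.003, 0], "spin": 0},
    {"slide": [0, 0.003, 0], "spin": 0},
    {"slide": [0, 0.003, 0.002], "spin": 0},
    {"slide": [0, 0.003, 0.002], "spin": 0},
    {"slide": [0, 0, 0], "spin": 0}
  ]
}}

```text
clock: 19.18
eef_pos: [0.471, -0.2089, 0.1034]
eef_rot: [-90.0, -0.0, 77.5]
contact_force: [-0.7, 0.3, 0.4]
grip_width: 0.0006
```

Request:
{"api": "apply_moves", "payload": {
  "motion": [
    {"slide": [0, 0.003, 0.002], "spin": 0},
    {"slide": [0, 0.003, 0.002], "spin": 0},
    {"slide": [0, 0.003, 0.002], "spin": 0},
    {"slide": [0, 0, 0], "spin": 0}
  ]
}}

```text
clock: 19.68
eef_pos: [0.4651, -0.2076, 0.0944]
eef_rot: [-90.0, -0.0, 77.5]
contact_force: [0.4, -0.1, 0.8]
grip_width: 0.0006
```

Request:
{"api": "apply_moves", "payload": {
  "motion": [
    {"slide": [0, 0.003, 0.002], "spin": 0},
    {"slide": [0, 0.003, 0.002], "spin": 0},
    {"slide": [0, 0.003, 0.001], "spin": 0},
    {"slide": [0, 0, 0], "spin": 0}
  ]
}}

```text
clock: 20.18
eef_pos: [0.4604, -0.2065, 0.0854]
eef_rot: [-90.0, -0.0, 77.5]
contact_force: [0.2, 0.1, -0.1]
grip_width: 0.0002
```

```bash
python3 - <<'E'
from h import *
b=cams.capture("scene");a=cams.capture("top")
for n in M: print(n,[(x["position"],round(x["p"],2)) for x in cams.mark_of(n,"lever_pad")[:2]],proj(n,robot.get_state()["eef_pos"]))
A=cv2.resize(a[150:280,310:420],None,fx=3.5,fy=3.5,interpolation=2);B=cv2.resize(b[150:240,165:255],None,fx=5,fy=5,interpolation=2)
B=np.vstack([B,np.zeros((5,450,3),np.uint8)])
cv2.imwrite("pics/g4.png",np.hstack([A[:450],B[:450,:400]]))
E
```

```text
scene [([207.9, 192.4], 0.74)] [209.24329937 194.00218254]
top [] [358.40642819 247.87387495]
```

View pics/g4.png

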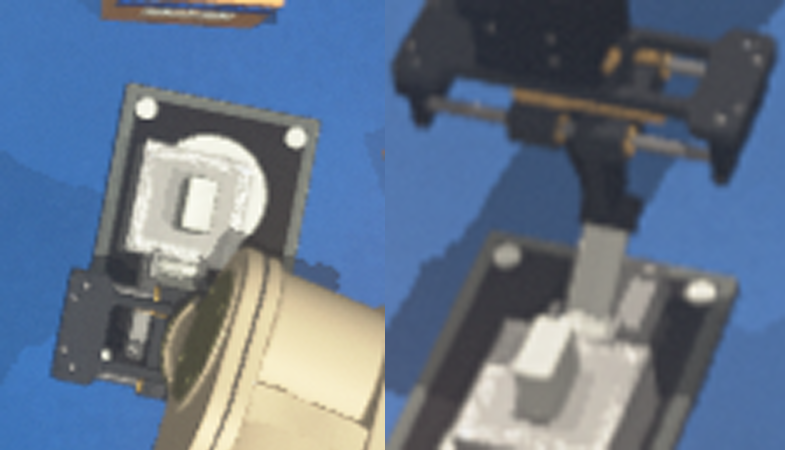

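The view is ambiguous: the pad at scene px (210,193) lies right under the fingertips, but the line of sight hides how far the lever has moved. I'll press a little further and read the force without a pause at the end.

Request:
{"api": "apply_moves", "payload": {
  "motion": [
    {"slide": [0, 0.003, 0.001], "spin": 0},
    {"slide": [0, 0.003, 0.001], "spin": 0}
  ]
}}

```text
clock: 20.62
eef_pos: [0.4588, -0.2062, 0.0803]
eef_rot: [-90.0, -0.0, 77.5]
contact_force: [-5.6, 1.4, 13.7]
grip_width: 0.0004
```

Request:
{"api": "apply_moves", "payload": {
  "motion": [
    {"slide": [0, 0, 0], "spin": 0},
    {"slide": [0, 0, 0], "spin": 0}
  ]
}}

```text
clock: 20.88
eef_pos: [0.4584, -0.2061, 0.0801]
eef_rot: [-90.0, -0.0, 77.5]
contact_force: [-2.2, 1.1, 6.9]
grip_width: 0.0005
```

Request:
{"api": "apply_moves", "payload": {
  "motion": [
    {"slide": [0, 0.001, 0], "spin": 0},
    {"slide": [0, 0.001, 0], "spin": 0}
  ]
}}

```text
clock: 21.12
eef_pos: [0.4575, -0.2059, 0.0781]
eef_rot: [-89.9, -0.0, 77.5]
contact_force: [-10.4, 3.9, 15.2]
grip_width: 0.0003
```

Request:
{"api": "apply_moves", "payload": {
  "motion": [
    {"slide": [0, -0.005, 0], "spin": 0},
    {"slide": [0, -0.025, 0], "spin": 0},
    {"slide": [0, -0.04, 0], "spin": 0},
    {"slide": [0, -0.03, 0], "spin": 0},
    {"slide": [0, 0, 0], "spin": 0}
  ]
}}

```text
clock: 21.75
eef_pos: [0.4601, -0.2066, 0.1799]
eef_rot: [-90.2, -0.0, 77.5]
contact_force: [-0.6, 0.1, 0.1]
grip_width: 0.0007
```

```bash
python3 - <<'E'
from h import *
b=cams.capture("scene");print(robot.get_state()["contact_force"])
print([(x["position"],round(x["p"],2)) for x in cams.mark_of("scene","lever_pad")[:2]])
yaw=np.radians(-12.5);o=np.array([.562,-.229,.012]);c,s=np.cos(yaw),np.sin(yaw)
for th in(40,30,20,10,0):
  t=np.radians(th);q=[]
  for r,y in((59,0),(81,0),(70,17),(70,-17)):
    x=-.048-r/1e3*np.cos(t)+.0055*np.sin(t);z=.044+r/1e3*np.sin(t)+.0055*np.cos(t);y=y/1e3
    q.append(proj("scene",o+[c*x-s*y,s*x+c*y,z]).round(1).tolist())
  print(th,q)
B=cv2.resize(b[160:260,160:260],None,fx=6,fy=6,interpolation=2)
cv2.imwrite("pics/g5.png",B)
E
```

```text
[-0.03549206  0.07740695 -0.70483432]
[([208.8, 194.3], 0.69)]
40 [[207.1, 194.7], [208.6, 186.9], [213.7, 192.0], [202.1, 189.7]]
30 [[208.2, 194.9], [210.1, 187.3], [214.9, 192.2], [203.4, 190.0]]
20 [[209.2, 195.6], [211.3, 188.5], [216.0, 193.2], [204.5, 191.0]]
10 [[209.9, 197.0], [212.3, 190.5], [216.8, 194.9], [205.4, 192.6]]
0 [[210.5, 198.9], [213.0, 193.3], [217.4, 197.2], [206.1, 195.0]]
```

View pics/g5.png

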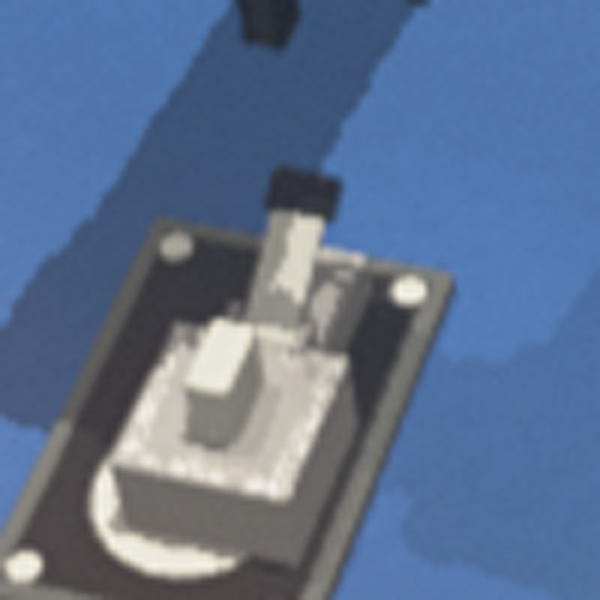

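The lever now looks shorter in the picture, with the pad at scene px (210.7,192), which fits about 20° of the 40° remaining. I'll go on pressing.

Request:
{"api": "apply_moves", "payload": {
  "motion": [
    {"slide": [0, 0.03, 0], "spin": 0},
    {"slide": [0, 0.04, 0], "spin": 0},
    {"slide": [0, 0.018, 0], "spin": 0},
    {"slide": [0, 0.005, 0], "spin": 0},
    {"slide": [0, 0, 0], "spin": 0}
  ]
}}

```text
clock: 22.48
eef_pos: [0.4585, -0.2062, 0.0845]
eef_rot: [-90.0, 0.0, 77.5]
contact_force: [0.3, 0.3, 1.5]
grip_width: 0.0003
```

Request:
{"api": "apply_moves", "payload": {
  "motion": [
    {"slide": [0, 0.002, 0.001], "spin": 0},
    {"slide": [0, 0.002, 0.001], "spin": 0},
    {"slide": [0, 0.002, 0.001], "spin": 0},
    {"slide": [0, 0.002, 0.001], "spin": 0}
  ]
}}

```text
clock: 22.98
eef_pos: [0.4555, -0.2055, 0.0774]
eef_rot: [-90.1, -0.0, 77.5]
contact_force: [-1.6, 0.7, 9.7]
grip_width: 0.0006
```

Consistent with moving the lever (about 10 N, normal to the pad). Continue.

Request:
{"api": "apply_moves", "payload": {
  "motion": [
    {"slide": [0, 0.002, 0.001], "spin": 0},
    {"slide": [0, 0.002, 0.001], "spin": 0},
    {"slide": [0, 0.002, 0.001], "spin": 0}
  ]
}}

```text
clock: 23.35
eef_pos: [0.4521, -0.2047, 0.0714]
eef_rot: [-90.0, -0.0, 77.5]
contact_force: [-2.1, 1.2, 8.9]
grip_width: 0.0004
```

Request:
{"api": "apply_moves", "payload": {
  "motion": [
    {"slide": [0, 0.002, 0.0005], "spin": 0},
    {"slide": [0, 0.002, 0.0005], "spin": 0},
    {"slide": [0, 0.002, 0.0005], "spin": 0}
  ]
}}

```text
clock: 23.72
eef_pos: [0.4493, -0.2041, 0.065]
eef_rot: [-89.9, -0.0, 77.5]
contact_force: [-7.8, 2.3, 10.7]
grip_width: 0.0004
```

Request:
{"api": "apply_moves", "payload": {
  "motion": [
    {"slide": [0, 0.001, 0.0005], "spin": 0},
    {"slide": [0, 0.001, 0.0005], "spin": 0}
  ]
}}

```text
clock: 23.98
eef_pos: [0.4484, -0.2038, 0.0629]
eef_rot: [-89.9, -0.0, 77.5]
contact_force: [-6.3, 1.6, 9.7]
grip_width: 0.0004
```

Request:
{"api": "apply_moves", "payload": {
  "motion": [
    {"slide": [0, 0.001, 0], "spin": 0},
    {"slide": [0, 0.0005, 0], "spin": 0}
  ]
}}

```text
clock: 24.22
eef_pos: [0.4482, -0.2038, 0.0613]
eef_rot: [-89.9, -0.0, 77.5]
contact_force: [-5.0, 2.2, 9.2]
grip_width: 0.0006
```

Request:
{"api": "apply_moves", "payload": {
  "motion": [
    {"slide": [0, 0.0005, 0], "spin": 0},
    {"slide": [0, 0.0005, 0], "spin": 0}
  ]
}}

```text
clock: 24.48
eef_pos: [0.4483, -0.2039, 0.0604]
eef_rot: [-89.9, -0.0, 77.5]
contact_force: [-6.5, 2.4, 9.7]
grip_width: 0.0002
```

Request:
{"api": "apply_moves", "payload": {
  "motion": [
    {"slide": [0, 0.0005, 0], "spin": 0},
    {"slide": [0, 0.0005, 0], "spin": 0}
  ]
}}

```text
clock: 24.72
eef_pos: [0.4483, -0.2039, 0.0593]
eef_rot: [-89.9, -0.0, 77.5]
contact_force: [-6.3, 1.5, 8.5]
grip_width: 0.0005
```

Request:
{"api": "apply_moves", "payload": {
  "motion": [
    {"slide": [0, 0.0005, 0], "spin": 0},
    {"slide": [0, 0.0005, 0], "spin": 0}
  ]
}}

```text
clock: 24.98
eef_pos: [0.4482, -0.204, 0.0583]
eef_rot: [-89.9, -0.0, 77.5]
contact_force: [-7.4, 1.3, 9.1]
grip_width: 0.0003
```

Request:
{"api": "apply_moves", "payload": {
  "motion": [
    {"slide": [0, 0.0005, 0], "spin": 0},
    {"slide": [0, 0.0005, 0], "spin": 0}
  ]
}}

```text
clock: 25.22
eef_pos: [0.4482, -0.204, 0.0573]
eef_rot: [-89.9, -0.0, 77.5]
contact_force: [-5.9, 0.9, 8.8]
grip_width: 0.0006
```

Request:
{"api": "apply_moves", "payload": {
  "motion": [
    {"slide": [0, 0.0005, 0], "spin": 0},
    {"slide": [0, 0.0005, 0], "spin": 0}
  ]
}}

```text
clock: 25.48
eef_pos: [0.4483, -0.204, 0.0563]
eef_rot: [-89.9, -0.0, 77.5]
contact_force: [-6.8, 0.8, 8.6]
grip_width: 0.0004
```

Request:
{"api": "apply_moves", "payload": {
  "motion": [
    {"slide": [0, -0.005, 0], "spin": 0},
    {"slide": [0, -0.025, 0], "spin": 0},
    {"slide": [0, -0.04, 0], "spin": 0},
    {"slide": [0, -0.05, 0], "spin": 0},
    {"slide": [0, 0, 0], "spin": 0}
  ]
}}

```text
clock: 26.1
eef_pos: [0.4516, -0.2049, 0.18]
eef_rot: [-90.4, -0.0, 77.5]
contact_force: [-0.3, 0.2, -1.4]
grip_width: 0.0006
```

```bash
python3 - <<'E'
from h import *
b=cams.capture("scene")
for t in("lever_pad","tongue_end"):print([(x["position"],round(x["p"],2)) for x in cams.mark_of("scene",t)[:2]])
B=cv2.resize(b[180:240,170:240],None,fx=8,fy=8,interpolation=2)
cv2.imwrite("pics/g6.png",B)
E
```

```text
[([212.4, 195.9], 0.78), ([196.5, 218.4], 0.57)]
[([215.0, 199.1], 0.67)]
```

View pics/g6.png

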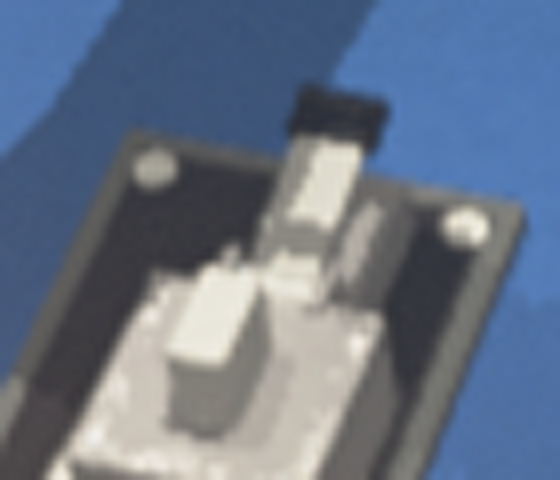

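The pad is now at about (212.5,195) and nearly level, but the fingertip went lower than expected. I'll clear the arm sideways to see from both cameras.

Request:
{"api": "apply_moves", "payload": {
  "motion": [
    {"slide": [0.03, 0, 0], "spin": 0},
    {"slide": [0.045, 0, 0], "spin": 0},
    {"slide": [0.045, 0, 0], "spin": 0},
    {"slide": [0.045, 0, 0], "spin": 0},
    {"slide": [0.045, 0, 0], "spin": 0},
    {"slide": [0.03, 0, 0], "spin": 0},
    {"slide": [0, 0, 0], "spin": 0}
  ]
}}

```text
clock: 27.12
eef_pos: [0.5006, 0.0326, 0.1746]
eef_rot: [-89.9, 0.0, 77.8]
contact_force: [0.5, -0.2, 0.2]
grip_width: 0.0004
```

```bash
python3 - <<'E'
from h import *
a=cams.capture("top");b=cams.capture("scene")
for n in M:
  for t in("lever_pad","tongue_end","rib_top"):print(n,t,[(np.round(x["position"],1).tolist(),round(x["p"],2)) for x in cams.mark_of(n,t)[:2]])
o=np.array([.562,-.229,.012]);y=np.radians(-12.5);c,s=np.cos(y),np.sin(y)
def draw(im,n,x0,y0,k):
  im=cv2.resize(im[y0:y0+70,x0:x0+48],None,fx=k,fy=k,interpolation=cv2.INTER_CUBIC)
  def d(P,col):
    q=[((proj(n,o+[c*p[0]-s*p[1],s*p[0]+c*p[1],p[2]])-[x0,y0]+.5)*k).astype(int) for p in P];cv2.polylines(im,[np.array(q)],True,col,1)
  d([(-.02,-.011,.09),(.02,-.011,.09),(.02,.011,.09),(-.02,.011,.09)],(0,255,0))
  d([(-.042,-.042,.05),(.042,-.042,.05),(.042,.042,.05),(-.042,.042,.05)],(0,255,0))
  for th,col in((0,(0,0,255)),(8,(0,255,255))):
    t=np.radians(th);d([(-.048-r*np.cos(t)+.0055*np.sin(t),w,.044+r*np.sin(t)+.0055*np.cos(t)) for r,w in((.059,-.017),(.081,-.017),(.081,.017),(.059,.017))],col)
  d([(-.122,-.022,.028),(-.122,.022,.028)],(255,0,255))
  return im
cv2.imwrite("pics/g7.png",np.hstack([draw(a,"top",342,195,8),draw(b,"scene",180,180,8)]))
E
```

```text
scene lever_pad [([208.8, 194.5], 0.78)]
scene tongue_end [([216.6, 201.1], 0.88)]
scene rib_top [([194.2, 219.9], 0.87)]
top lever_pad [([354.8, 250.1], 0.85), ([367.8, 206.4], 0.62)]
top tongue_end [([354.3, 254.4], 0.94), ([355.5, 261.4], 0.61)]
top rib_top [([367.2, 205.8], 0.63)]
```

View pics/g7.png

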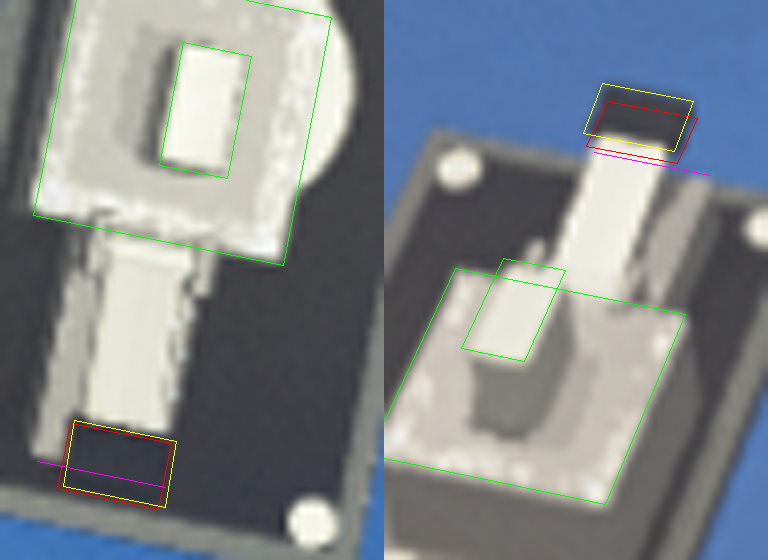

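```bash
python3 - <<'E'
from h import *
b=cams.capture("scene")
g=b.astype(int).max(2)
print("cols 200..224"); 
for r in range(186,204): print(r,*g[r,200:224])
o=np.array([.562,-.229,.012]);y=np.radians(-12.5);c,s=np.cos(y),np.sin(y)
for th in(0,5,10,15,20):
  t=np.radians(th);print(th,[proj("scene",o+[c*x-s*w,s*x+c*w,.044+r*np.sin(t)+.0055*np.cos(t)]).round(1).tolist() for r,w in((.059,-.017),(.081,-.017),(.081,.017),(.059,.017)) for x in[-.048-r*np.cos(t)+.0055*np.sin(t)]])
E
```

```text
cols 200..224
186 175 173 173 174 173 172 176 174 175 174 174 175 174 175 175 175 176 175 175 176 175 176 178 176
187 175 174 174 174 174 173 174 174 174 175 175 175 176 176 176 176 175 175 176 176 176 175 174 177
188 176 174 175 174 174 175 176 175 176 175 175 175 175 175 176 175 174 174 177 177 175 175 174 176
189 175 175 174 174 174 174 175 175 175 175 176 176 175 177 176 174 176 175 176 176 176 176 177 177
190 175 174 174 174 175 173 172 152 132 136 149 157 161 175 176 176 177 178 179 178 177 177 178 177
191 174 174 174 175 175 174 166 114 83 87 99 112 116 130 138 151 160 164 178 179 178 178 177 177
192 176 174 175 175 175 175 161 90 72 75 77 78 78 82 89 102 113 122 152 180 180 179 179 178
193 175 174 176 177 175 172 146 82 73 76 76 73 75 74 76 76 78 82 121 178 181 178 178 177
194 175 175 176 177 175 166 116 76 75 75 77 77 77 77 75 75 73 75 114 177 180 179 179 178
195 175 175 177 176 174 146 86 73 74 73 75 76 77 78 76 77 75 87 139 177 180 179 178 178
196 174 174 175 176 175 152 87 106 103 90 82 78 77 78 76 76 73 101 167 180 178 178 178 178
197 174 175 175 177 179 168 147 220 218 
[... 282 characters left out ...]
 238 238 237 237 238 240 240 241 224 153 163 178 181 182 181 182 182 181
201 89 92 100 103 131 207 238 237 237 238 238 240 240 238 185 139 146 157 169 178 179 179 180 180
202 75 73 74 82 145 233 238 237 238 237 239 240 241 234 147 112 115 132 163 174 167 156 168 169
203 74 73 72 84 161 238 237 238 237 238 239 241 241 215 120 106 122 158 177 177 153 127 140 141
0 [[204.9, 197.8], [207.4, 192.2], [218.7, 194.4], [216.2, 200.0]]
5 [[204.6, 196.7], [207.1, 190.7], [218.4, 192.9], [216.0, 199.0]]
10 [[204.2, 195.9], [206.6, 189.4], [218.0, 191.6], [215.7, 198.1]]
15 [[203.9, 195.1], [206.2, 188.3], [217.5, 190.6], [215.3, 197.4]]
20 [[203.4, 194.5], [205.6, 187.4], [217.0, 189.6], [214.9, 196.7]]
```

Fitting the pad corners in the scene picture gives the lever about 5 to 8° short of level, with the coupler flat. I'll press again nearer the pad's centre and look while pressing.

Request:
{"api": "apply_moves", "payload": {
  "motion": [
    {"slide": [-0.03, 0, -0.002], "spin": 0},
    {"slide": [-0.046, 0, -0.002], "spin": 0},
    {"slide": [-0.046, 0, -0.002], "spin": 0},
    {"slide": [-0.046, 0, -0.002], "spin": 0},
    {"slide": [-0.046, 0, -0.002], "spin": 0},
    {"slide": [-0.028, 0, 0], "spin": 0},
    {"slide": [0, 0, 0], "spin": 0}
  ]
}}

```text
clock: 28.45
eef_pos: [0.4578, -0.2107, 0.1764]
eef_rot: [-90.0, 0.0, 77.3]
contact_force: [0.8, 1.0, 0.5]
grip_width: 0.0005
```

Request:
{"api": "apply_moves", "payload": {
  "motion": [
    {"slide": [0, 0.02, 0], "spin": 0},
    {"slide": [0, 0.04, 0], "spin": 0},
    {"slide": [0, 0.03, 0], "spin": 0},
    {"slide": [0, 0.012, 0], "spin": 0},
    {"slide": [0, 0, 0], "spin": 0},
    {"slide": [0, 0, 0], "spin": 0}
  ]
}}

```text
clock: 29.2
eef_pos: [0.4596, -0.2083, 0.0754]
eef_rot: [-90.1, -0.0, 77.5]
contact_force: [-0.4, 0.8, -0.0]
grip_width: 0.0004
```

Request:
{"api": "apply_moves", "payload": {
  "motion": [
    {"slide": [0, 0.0015, 0.0005], "spin": 0},
    {"slide": [0, 0.0015, 0.0005], "spin": 0},
    {"slide": [0, 0.0015, 0.0005], "spin": 0}
  ]
}}

```text
clock: 29.58
eef_pos: [0.4573, -0.2079, 0.0698]
eef_rot: [-90.0, -0.0, 77.5]
contact_force: [-0.0, -0.0, 0.2]
grip_width: 0.0006
```

Request:
{"api": "apply_moves", "payload": {
  "motion": [
    {"slide": [0, 0.001, 0], "spin": 0},
    {"slide": [0, 0.001, 0], "spin": 0},
    {"slide": [0, 0.001, 0], "spin": 0}
  ]
}}

```text
clock: 29.95
eef_pos: [0.4572, -0.2079, 0.0666]
eef_rot: [-90.0, -0.0, 77.5]
contact_force: [0.1, -0.3, 0.2]
grip_width: 0.0006
```

Request:
{"api": "apply_moves", "payload": {
  "motion": [
    {"slide": [0, 0.001, 0], "spin": 0},
    {"slide": [0, 0.001, 0], "spin": 0},
    {"slide": [0, 0.001, 0], "spin": 0}
  ]
}}

```text
clock: 30.32
eef_pos: [0.4572, -0.2079, 0.0636]
eef_rot: [-90.0, -0.0, 77.5]
contact_force: [0.1, -0.7, -0.3]
grip_width: 0.0001
```

Request:
{"api": "apply_moves", "payload": {
  "motion": [
    {"slide": [0, 0.001, 0], "spin": 0},
    {"slide": [0, 0.001, 0], "spin": 0},
    {"slide": [0, 0.0005, 0], "spin": 0}
  ]
}}

```text
clock: 30.7
eef_pos: [0.4572, -0.2079, 0.0611]
eef_rot: [-90.0, -0.0, 77.5]
contact_force: [0.2, -0.2, 0.2]
grip_width: 0.0006
```

Request:
{"api": "apply_moves", "payload": {
  "motion": [
    {"slide": [0, 0.0005, 0], "spin": 0},
    {"slide": [0, 0.0005, 0], "spin": 0},
    {"slide": [0, 0.0005, 0], "spin": 0}
  ]
}}

```text
clock: 31.08
eef_pos: [0.4573, -0.2079, 0.0597]
eef_rot: [-90.0, -0.0, 77.5]
contact_force: [-0.2, 0.3, 0.7]
grip_width: 0.0003
```

```bash
python3 - <<'E'
from h import *
print("g5 tip proj",proj("scene",[.4601,-.2066,.1799]),proj("scene",[.4601,-.2066,.1899]))
b=cams.capture("scene");s=robot.get_state();print(s["eef_pos"],proj("scene",s["eef_pos"]),s["contact_force"],s["moment"])
B=cv2.resize(b[165:225,175:245],None,fx=8,fy=8,interpolation=2);cv2.imwrite("pics/g8.png",B)
E
```

```text
g5 tip proj [205.62484184 170.33886791] [205.21535833 167.69787985]
[ 0.45719602 -0.20790725  0.05962823] [209.87856482 199.1916512 ] [ 0.1606307  -0.14969226 -0.03584888] [-0.02744442  0.04918077 -0.05338007]
```

View pics/g8.png

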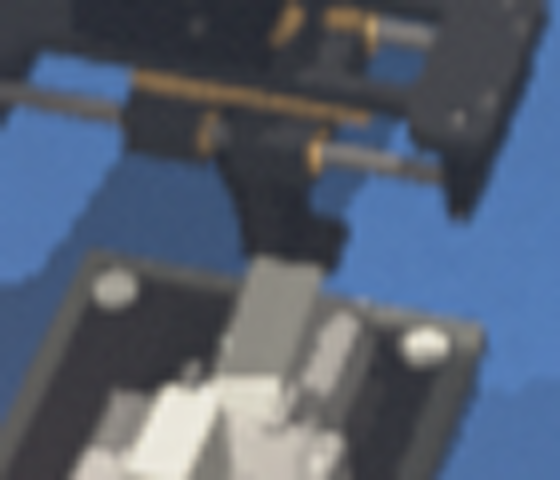

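The closed fingertips end about 10 mm above the reported TCP: the tip shows at row 167.5 against a predicted 170.3, and there is no contact at z=0.0597. That explains the earlier misses, so I'll keep pressing.

Request:
{"api": "apply_moves", "payload": {
  "motion": [
    {"slide": [0, 0.001, 0], "spin": 0},
    {"slide": [0, 0.001, 0], "spin": 0},
    {"slide": [0, 0.0005, 0], "spin": 0}
  ]
}}

```text
clock: 31.5
eef_pos: [0.4572, -0.2079, 0.0571]
eef_rot: [-90.0, -0.0, 77.5]
contact_force: [-0.3, 0.3, 0.3]
grip_width: 0.0004
```

Request:
{"api": "apply_moves", "payload": {
  "motion": [
    {"slide": [0, 0.0005, 0], "spin": 0},
    {"slide": [0, 0.0005, 0], "spin": 0},
    {"slide": [0, 0.0005, 0], "spin": 0}
  ]
}}

```text
clock: 31.88
eef_pos: [0.4573, -0.2079, 0.0557]
eef_rot: [-90.0, -0.0, 77.5]
contact_force: [-0.2, -0.2, -0.1]
grip_width: 0.0006
```

Request:
{"api": "apply_moves", "payload": {
  "motion": [
    {"slide": [0, 0.0005, 0], "spin": 0},
    {"slide": [0, 0.0005, 0], "spin": 0}
  ]
}}

```text
clock: 32.12
eef_pos: [0.4573, -0.2079, 0.0547]
eef_rot: [-90.0, -0.0, 77.5]
contact_force: [-1.3, -0.3, 1.9]
grip_width: 0.0004
```

Request:
{"api": "apply_moves", "payload": {
  "motion": [
    {"slide": [0, 0.0005, 0], "spin": 0},
    {"slide": [0, 0.0005, 0], "spin": 0}
  ]
}}

```text
clock: 32.38
eef_pos: [0.4573, -0.208, 0.0542]
eef_rot: [-90.0, -0.0, 77.5]
contact_force: [-4.4, 1.3, 9.4]
grip_width: 0.0006
```

Request:
{"api": "apply_moves", "payload": {
  "motion": [
    {"slide": [0, 0.0005, 0], "spin": 0},
    {"slide": [0, 0.0005, 0], "spin": 0}
  ]
}}

```text
clock: 32.62
eef_pos: [0.457, -0.2079, 0.0532]
eef_rot: [-90.0, -0.0, 77.5]
contact_force: [-4.5, 2.3, 9.0]
grip_width: 0.0003
```

Request:
{"api": "apply_moves", "payload": {
  "motion": [
    {"slide": [0, 0.0005, 0], "spin": 0},
    {"slide": [0, 0.0005, 0], "spin": 0}
  ]
}}

```text
clock: 32.88
eef_pos: [0.4569, -0.2079, 0.0521]
eef_rot: [-90.0, -0.0, 77.5]
contact_force: [-4.3, 2.0, 8.4]
grip_width: 0.0004
```

Request:
{"api": "apply_moves", "payload": {
  "motion": [
    {"slide": [0, 0.0005, 0], "spin": 0},
    {"slide": [0, 0.0005, 0], "spin": 0},
    {"slide": [0, 0.0005, 0], "spin": 0}
  ]
}}

```text
clock: 33.25
eef_pos: [0.4568, -0.2079, 0.0506]
eef_rot: [-90.0, -0.0, 77.5]
contact_force: [-5.0, 1.8, 8.9]
grip_width: 0.0005
```

Request:
{"api": "apply_moves", "payload": {
  "motion": [
    {"slide": [0, 0.0005, 0], "spin": 0},
    {"slide": [0, 0.0005, 0], "spin": 0}
  ]
}}

```text
clock: 33.5
eef_pos: [0.4568, -0.2079, 0.0496]
eef_rot: [-90.0, -0.0, 77.5]
contact_force: [-4.7, 0.8, 9.2]
grip_width: 0.0003
```

Request:
{"api": "apply_moves", "payload": {
  "motion": [
    {"slide": [0, 0.0005, 0], "spin": 0},
    {"slide": [0, 0.0005, 0], "spin": 0}
  ]
}}

```text
clock: 33.75
eef_pos: [0.4567, -0.2079, 0.0485]
eef_rot: [-89.9, -0.0, 77.5]
contact_force: [-3.9, 0.7, 8.6]
grip_width: 0.0007
```

Request:
{"api": "apply_moves", "payload": {
  "motion": [
    {"slide": [0, 0.0005, 0], "spin": 0},
    {"slide": [0, 0.0005, 0], "spin": 0}
  ]
}}

```text
clock: 34.0
eef_pos: [0.4567, -0.2079, 0.0475]
eef_rot: [-89.9, -0.0, 77.5]
contact_force: [-4.6, 2.0, 9.1]
grip_width: 0.0003
```

Request:
{"api": "apply_moves", "payload": {
  "motion": [
    {"slide": [0, 0.0005, 0], "spin": 0},
    {"slide": [0, 0.0005, 0], "spin": 0}
  ]
}}

```text
clock: 34.25
eef_pos: [0.4566, -0.2079, 0.0464]
eef_rot: [-89.9, -0.0, 77.5]
contact_force: [-4.6, 1.6, 8.7]
grip_width: 0.0004
```

```bash
python3 - <<'E'
from h import *
b=cams.capture("scene");g=b.astype(int).max(2);s=robot.get_state();print(s["contact_force"],s["moment"],s["eef_pos"])
for r in range(188,206): print(r,*g[r,202:224])
cv2.imwrite("pics/g9.png",cv2.resize(b[165:225,175:245],None,fx=8,fy=8,interpolation=2))
E
```

```text
[-4.46937918  1.05535741  8.77781484] [0.3267589  1.21891562 0.00897677] [ 0.45659628 -0.20788801  0.04639949]
188 72 54 57 61 60 61 62 61 60 61 60 75 116 114 97 100 101 108 115 118 122 125
189 98 61 53 61 61 59 61 62 60 63 61 66 101 100 108 110 107 101 105 106 106 102
190 113 76 56 55 59 60 58 60 61 60 61 62 73 102 120 123 121 129 154 153 153 146
191 117 99 59 53 56 58 58 57 58 56 56 60 81 117 124 123 132 163 178 178 179 174
192 120 113 77 54 56 59 57 57 55 54 51 60 88 122 123 123 138 177 180 179 179 179
193 121 119 101 60 56 58 59 57 52 53 52 56 73 91 95 106 144 176 179 179 178 179
194 121 123 113 74 56 60 59 58 54 56 52 53 55 59 62 75 113 152 178 179 178 179
195 122 122 116 81 57 58 57 57 53 56 55 52 54 56 55 56 86 144 178 180 178 177
196 121 120 115 81 56 58 59 60 54 52 53 54 57 58 53 57 97 167 181 180 179 178
197 122 121 117 93 56 55 59 58 57 55 50 54 56 56 55 62 112 177 179 178 179 179
198 114 120 120 105 59 56 58 57 54 51 54 60 59 57 57 82 139 180 181 180 180 178
199 99 106 108 100 73 68 71 69 59 56 77 112 97 76 67 107 170 183 181 180 181 180
200 90 90 92 96 107 118 120 116 94 78 108 138 129 105 102 137 179 184 181 182 181 180
201 74 74 76 92 134 138 139 136 127 122 133 141 137 112 121 142 166 179 179 179 181 181
202 61 63 67 97 137 140 140 140 138 141 140 138 130 112 111 119 130 143 150 157 170 169
203 59 60 72 113 138 139 139 138 139 140 141 135 121 109 110 113 115 115 112 123 141 140
204 60 62 88 131 137 139 139 139 140 142 140 133 112 109 124 152 156 148 114 115 127 128
205 57 69 110 138 138 139 138 139 140 141 139 126 108 119 156 174 175 162 107 98 99 105
```

View pics/g9.png

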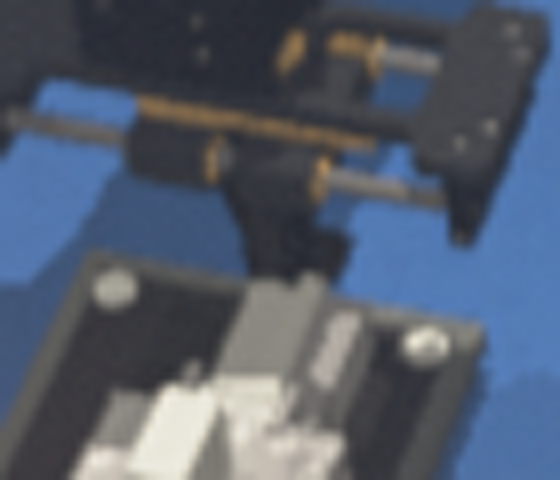

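The pad corner has dropped 2 to 3 px since the last picture, to about (217,194), so the lever is within a couple of degrees of level. I'll continue to the stop.

Request:
{"api": "apply_moves", "payload": {
  "motion": [
    {"slide": [0, 0.0005, 0], "spin": 0},
    {"slide": [0, 0.0005, 0], "spin": 0}
  ]
}}

```text
clock: 34.55
eef_pos: [0.4565, -0.2079, 0.0454]
eef_rot: [-89.9, -0.0, 77.5]
contact_force: [-5.2, 1.6, 9.0]
grip_width: 0.0
```

Request:
{"api": "apply_moves", "payload": {
  "motion": [
    {"slide": [0, 0.0005, 0], "spin": 0},
    {"slide": [0, 0.0005, 0], "spin": 0}
  ]
}}

```text
clock: 34.8
eef_pos: [0.4565, -0.2079, 0.0444]
eef_rot: [-89.9, -0.0, 77.5]
contact_force: [-5.8, 1.7, 9.1]
grip_width: 0.0005
```

Request:
{"api": "apply_moves", "payload": {
  "motion": [
    {"slide": [0, 0.0005, 0], "spin": 0},
    {"slide": [0, 0.0005, 0], "spin": 0}
  ]
}}

```text
clock: 35.05
eef_pos: [0.4565, -0.2078, 0.0434]
eef_rot: [-89.9, -0.0, 77.5]
contact_force: [-6.0, 1.8, 7.5]
grip_width: 0.0004
```

Request:
{"api": "apply_moves", "payload": {
  "motion": [
    {"slide": [0, 0.0005, 0], "spin": 0},
    {"slide": [0, 0.0005, 0], "spin": 0}
  ]
}}

```text
clock: 35.3
eef_pos: [0.4564, -0.2079, 0.0424]
eef_rot: [-89.9, -0.0, 77.5]
contact_force: [-6.0, 1.9, 7.6]
grip_width: 0.0005
```

```bash
python3 - <<'E'
from h import *
b=cams.capture("scene");g=b.astype(int).max(2);s=robot.get_state();print(s["contact_force"],s["moment"],s["eef_pos"])
for r in range(190,204): print(r,*g[r,202:224])
for t in("rib_top","tongue_end"):print(t,[(np.round(x["position"],1).tolist(),round(x["p"],2)) for x in cams.mark_of("scene",t)[:2]])
E
```

```text
[-5.54252902  1.68448264  8.11456947] [0.37159356 1.30348369 0.02688502] [ 0.45634565 -0.20785932  0.04229331]
190 111 72 57 60 60 62 61 60 61 61 61 60 83 98 110 111 109 108 129 117 107 101
191 114 81 56 55 57 61 59 60 59 59 61 61 73 103 122 123 121 134 165 161 155 146
192 118 101 65 53 56 58 59 58 56 57 56 60 81 115 123 123 135 163 179 179 179 176
193 121 113 78 54 54 58 57 55 54 54 53 60 85 113 123 132 162 179 180 178 180 180
194 121 119 101 62 53 57 58 60 54 51 51 55 67 83 92 109 150 177 181 179 177 178
195 122 121 113 73 54 59 58 57 55 55 52 53 56 58 59 69 103 150 178 179 179 179
196 122 121 115 81 56 56 59 60 54 53 54 52 53 56 55 53 70 123 177 179 179 179
197 121 123 117 91 58 56 56 60 54 54 52 52 55 56 54 56 80 139 177 179 179 179
198 115 121 120 106 62 55 59 56 56 55 52 54 57 55 55 62 106 169 180 180 180 180
199 98 107 108 100 66 57 57 56 55 53 57 68 68 59 56 82 142 182 183 181 181 180
200 91 93 92 88 71 76 73 69 60 58 77 117 114 91 68 107 168 184 182 181 182 182
201 73 76 77 89 108 120 118 118 107 87 109 139 135 114 89 127 166 179 180 179 179 181
202 60 62 65 92 131 136 137 136 134 124 130 139 135 116 102 119 132 144 149 157 170 169
203 60 59 70 107 136 138 137 138 138 139 140 137 128 110 109 114 115 115 114 123 139 139
rib_top [([193.8, 221.3], 0.62)]
tongue_end []
```

Request:
{"api": "apply_moves", "payload": {
  "motion": [
    {"slide": [0, 0.0005, 0], "spin": 0},
    {"slide": [0, 0.0005, 0], "spin": 0}
  ]
}}

```text
clock: 35.7
eef_pos: [0.4564, -0.2078, 0.0414]
eef_rot: [-89.9, -0.0, 77.5]
contact_force: [-6.4, 0.7, 8.6]
grip_width: 0.0007
```

Request:
{"api": "apply_moves", "payload": {
  "motion": [
    {"slide": [0, 0.0005, 0], "spin": 0},
    {"slide": [0, 0.0005, 0], "spin": 0}
  ]
}}

```text
clock: 35.95
eef_pos: [0.4562, -0.2078, 0.0403]
eef_rot: [-89.9, -0.0, 77.5]
contact_force: [-6.0, 1.4, 8.8]
grip_width: 0.0005
```

Request:
{"api": "apply_moves", "payload": {
  "motion": [
    {"slide": [0, 0.0005, 0], "spin": 0},
    {"slide": [0, 0.0005, 0], "spin": 0}
  ]
}}

```text
clock: 36.2
eef_pos: [0.4562, -0.2078, 0.0394]
eef_rot: [-89.9, -0.0, 77.5]
contact_force: [-9.2, 2.7, 13.5]
grip_width: 0.0004
```

Request:
{"api": "apply_moves", "payload": {
  "motion": [
    {"slide": [0, 0.0005, 0], "spin": 0},
    {"slide": [0, 0.0005, 0], "spin": 0}
  ]
}}

```text
clock: 36.45
eef_pos: [0.4562, -0.2078, 0.0391]
eef_rot: [-89.9, -0.1, 77.5]
contact_force: [-12.2, 3.5, 24.3]
grip_width: 0.0005
```

```bash
python3 - <<'E'
from h import *
b=cams.capture("scene");a=cams.capture("top");g=b.astype(int).max(2);s=robot.get_state();print(s["contact_force"],s["moment"],s["eef_pos"],proj("scene",s["eef_pos"]))
for r in range(192,204): print(r,*g[r,202:224])
B=cv2.resize(b[170:230,175:245],None,fx=6,fy=6,interpolation=2);A=cv2.resize(a[200:270,335:395],None,fx=6,fy=6,interpolation=2)[:360]
cv2.imwrite("pics/g10.png",np.hstack([A,B]))
E
```

```text
[-10.89386434   3.86439913  21.23908292] [0.92569394 2.67718711 0.00693327] [ 0.45625896 -0.20781052  0.03915926] [210.67793945 203.62943228]
192 119 100 60 53 56 59 58 60 58 58 59 60 71 103 122 122 133 160 166 166 160 155
193 121 113 75 54 54 58 57 57 54 54 55 58 81 117 123 125 141 178 179 179 178 179
194 121 119 102 60 56 58 56 56 54 52 51 54 76 109 113 129 161 179 178 179 179 179
195 121 122 114 74 55 58 58 58 55 55 52 51 57 78 81 102 136 163 178 179 178 177
196 118 121 116 80 56 56 59 58 54 57 51 52 54 57 56 60 82 130 177 179 178 179
197 119 122 117 92 56 54 59 56 54 56 54 54 52 55 54 55 63 115 175 180 179 178
198 113 121 120 105 62 55 59 56 54 53 52 52 53 58 54 54 82 140 179 180 179 179
199 100 106 108 100 63 53 58 56 56 53 52 56 56 55 54 63 107 170 182 182 182 181
200 91 93 93 87 66 58 61 57 57 52 60 82 91 69 56 81 140 181 182 182 181 181
201 72 75 78 84 83 82 93 80 67 59 79 123 126 106 66 92 152 179 180 180 182 180
202 60 63 65 84 116 122 126 122 113 97 109 137 136 122 96 100 130 143 149 156 167 168
203 58 60 66 100 134 136 137 136 135 129 130 138 133 115 108 109 117 114 114 123 139 141
```

View pics/g10.png

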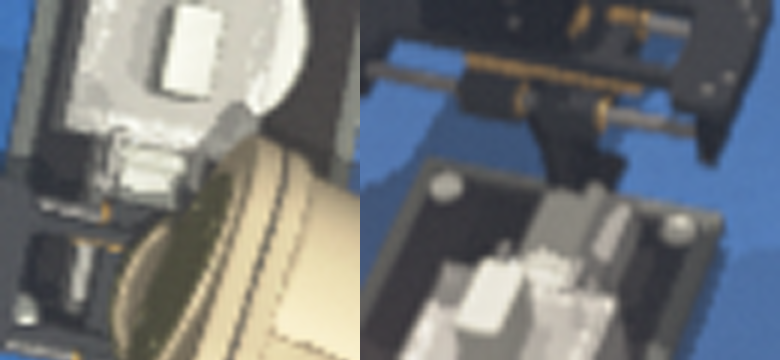

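The force rose from 9 to 24 N within 0.5 mm and the pad corner sits at the level prediction (row about 195), so the lever is on its hard stop. I'll back off gently, relieving the sideways load too.

Request:
{"api": "apply_moves", "payload": {
  "motion": [
    {"slide": [0, -0.001, 0.0005], "spin": 0},
    {"slide": [0, -0.001, 0.0005], "spin": 0},
    {"slide": [0, -0.001, 0.001], "spin": 0},
    {"slide": [0, 0, 0], "spin": 0}
  ]
}}

```text
clock: 37.05
eef_pos: [0.4553, -0.2074, 0.0412]
eef_rot: [-90.0, -0.0, 77.5]
contact_force: [0.3, -0.2, -0.9]
grip_width: 0.0004
```

Request:
{"api": "apply_moves", "payload": {
  "motion": [
    {"slide": [0, -0.002, 0], "spin": 0},
    {"slide": [0, -0.004, 0], "spin": 0},
    {"slide": [0, -0.01, 0], "spin": 0}
  ]
}}

```text
clock: 37.42
eef_pos: [0.455, -0.2074, 0.0575]
eef_rot: [-90.0, 0.0, 77.5]
contact_force: [0.3, 0.5, 0.4]
grip_width: 0.0001
```

Request:
{"api": "apply_moves", "payload": {
  "motion": [
    {"slide": [0, -0.04, 0], "spin": 0},
    {"slide": [0, -0.05, 0], "spin": 0},
    {"slide": [0, -0.03, 0], "spin": 0},
    {"slide": [0.045, 0, 0], "spin": 0},
    {"slide": [0.045, 0, 0], "spin": 0},
    {"slide": [0.045, 0, 0], "spin": 0},
    {"slide": [0.045, 0, 0], "spin": 0},
    {"slide": [0.045, 0, 0], "spin": 0}
  ]
}}

```text
clock: 38.42
eef_pos: [0.5042, 0.0135, 0.1781]
eef_rot: [-90.1, -0.0, 77.5]
contact_force: [0.5, -0.5, 0.3]
grip_width: 0.0003
```

```bash
python3 - <<'E'
from h import *
a=cams.capture("top");b=cams.capture("scene")
g=b.astype(int).max(2)
for r in range(190,204): print(r,*g[r,202:224])
o=np.array([.562,-.229,.012]);y=np.radians(-12.5);c,s=np.cos(y),np.sin(y)
def draw(im,n,x0,y0,k):
  im=cv2.resize(im[y0:y0+70,x0:x0+48],None,fx=k,fy=k,interpolation=cv2.INTER_CUBIC)
  def d(P,col):
    q=[((proj(n,o+[c*p[0]-s*p[1],s*p[0]+c*p[1],p[2]])-[x0,y0]+.5)*k).astype(int) for p in P];cv2.polylines(im,[np.array(q)],True,col,1)
  d([(-.02,-.011,.09),(.02,-.011,.09),(.02,.011,.09),(-.02,.011,.09)],(0,255,0))
  d([(-.042,-.042,.05),(.042,-.042,.05),(.042,.042,.05),(-.042,.042,.05)],(0,255,0))
  d([(-.048-r,w,.0495) for r,w in((.059,-.017),(.081,-.017),(.081,.017),(.059,.017))],(0,0,255))
  return im
cv2.imwrite("pics/g11.png",np.hstack([draw(a,"top",342,195,8),draw(b,"scene",180,180,8)]))
E
```

```text
190 174 174 174 173 174 176 175 178 176 176 176 176 176 175 177 177 178 178 177 175 177 176
191 174 175 173 173 174 174 175 177 176 176 177 177 176 178 179 178 179 179 178 177 179 176
192 175 175 174 175 174 175 175 175 175 176 179 179 178 179 179 179 178 178 178 179 179 179
193 175 177 175 173 174 172 155 148 158 162 174 176 177 179 179 179 179 179 179 179 178 179
194 176 178 177 175 177 165 117 98 108 114 130 135 141 159 163 177 178 179 179 179 178 177
195 176 176 175 176 175 148 85 71 72 73 78 83 90 111 116 130 141 163 178 179 178 178
196 174 176 176 179 168 115 74 70 69 71 69 68 70 73 75 77 92 132 178 178 179 178
197 175 178 179 176 148 85 69 69 69 69 71 69 71 68 69 68 74 118 177 179 179 178
198 164 176 177 167 121 74 77 78 74 69 69 68 69 70 71 67 86 141 178 181 180 179
199 139 151 154 148 117 111 162 157 130 102 85 78 78 71 70 74 110 170 181 181 180 179
200 127 132 128 127 139 195 225 224 218 209 200 172 156 102 68 83 141 180 183 181 180 181
201 99 106 106 129 180 230 233 234 234 234 234 228 225 183 81 93 156 180 180 179 180 181
202 76 77 84 132 211 234 233 234 233 233 235 236 232 180 103 110 161 173 167 157 169 168
203 74 72 91 165 232 234 233 233 232 234 235 235 225 139 108 128 175 176 153 126 141 141
```

```bash
python3 -c "
from cell import robot
s=robot.get_state();print(s['clock'],s['contact_force']);print(robot.job_done())"
```

```text
38.525 [ 0.20147685 -0.70287367  0.66480967]
the job is handed in; nothing more can be done
None
```

The coupler is seated on the ball and the latch lever is fully down. I handed the job in at 38.5 s with the gripper empty and clear of everything.

- **Seating:** I gripped the coupler by its rib and turned it to the plate's angle with the tongue toward the long end. I then lowered it over the ball, with the lever still up. The spring pins took about 4 N of push, and it then went down freely. It met the plate at the height I had calculated. The highest reading there was about 15 N, so with the coupler's weight I put the total at about 23 N. The last overlay checked, before the final press, showed the head and rib outlines matching the seated position to within about a pixel.
- **Latch:** It took about 9 N to move the lever. At the end the force jumped to 24 N (about 28 N with the sideways part) within half a millimetre, which I take as the hard stop. After I let go, the pad's edges in the scene camera still matched the level position to within 1–2 pixels.

**Did not go to plan:**
- **Lever press:** It took three presses. During them the closed fingers made contact about 20 mm higher than the reported tool position, and I never found out why.
- **Last picture:** I could not view it because the limit of 12 was reached, so the final check after release used raw pixel values from the scene camera only.
- **Other objects:** I did not measure them again. My path passed over or clear of them, and no force readings suggested I touched anything.

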